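Leak check: cap the bottle, draw the gas syringe to its marker and hold

TASK

Leak-check the gas-collection rig: screw the bottle's loose red cap clockwise until it is fully home and let go of it, then draw the gas syringe's plunger out by its handle until the orange marker ring lies within the width of the plunger's black seal. The plunger springs back if released, so hold it steady there for three seconds and finish while still holding it. Do not shift the marker ring, and leave the glassware, bottle and stopwatch standing around undisturbed.

Things in the scene. Friction and masses are not known exactly. Their poses are not given: they have to be found in the camera images.
- rig: Rig fixed to the bench at yaw -0.35 to 0.35 rad: light grey base plate 110 mm wide (x), 10 mm thick, y -205 to +100 mm, carrying a 70 mm glass bottle (axis x 0, y -155 mm) and a clear gas syringe, axis level along y at x 0, z 85 mm. Barrel 36 mm across, y -65 to 85 mm, then a 50 mm flange to y 91 mm. Origin on the bench. +y points from bottle to plunger handle; the plunger is drawn out along +y.
- cap (a joint): How far the bottle's red screw cap is unscrewed (rad): 0 fully home at its stop, growing counter-clockwise from above; tighten it clockwise from above. Starts 1.2 to 2.6 rad loose; stays where left; friction 0.06 N m. It sinks 0.64 mm per rad as it tightens. When home, the white line on its top points at the collar's white tab, to the rig's +x.
- cap_top (a point): Centre of the cap's top face, 156 to 158 mm above the bench. The cap is round, upright, ribbed, 44 mm across, 28 mm tall. 28 to 36 mm below this point are its blue tether ring and the neck's collar, up to 46 mm across, with a hinge tab reaching 33 mm from the axis to the rig's -y and a white-tipped tab reaching 26 mm to its +x.
- plunger: Syringe plunger, sliding along the rig's y; its axes are the rig's. Origin: centre of its black seal, seen through the clear barrel, 34 mm across and 13 mm long (6.5 mm either side of the origin). At rest the seal is at y -22 mm of the rig. The closed-in air pulls it back like a spring, 0.2 N per mm drawn, plus 0.5 N friction; at most 78 mm can be drawn.
- handle (a point): Centre of the waist of the plunger's white spool-shaped handle, 152 mm along +y from the seal's centre, 85 mm above the bench. The waist is a level bar along y, 22 mm across and 32 mm long, between an inner disc 34 mm across (6 mm thick) and an end disc 38 mm across (8 mm thick); free above, below and on both sides.
- marker (a point): Centre of the orange marker ring clipped round the barrel: 43 mm outside, 5 mm long along the syringe, centred on the syringe axis, its axes the rig's. Set between y 8 and 34 mm of the rig, so the plunger must be drawn 30 to 56 mm. A push over 8 N along the barrel shifts it.
- conical_flask: Glass conical flask, 64 mm across, 102 mm tall, on the bench; origin under its centre. Leave alone.
- beaker: Small glass beaker, 56 mm across, 65 mm tall; origin under its centre. Leave alone.
- white_bottle: White plastic bottle, 60 mm across, 130 mm tall; origin under its centre. Leave alone.
- stopwatch: Yellow round stopwatch lying flat, 54 mm across, 14 mm thick, with black buttons; origin under its centre. Leave alone.

How it is judged:
By the outcome, as a careful person would: the job done as asked, in the order asked, and still so for the second after the job is handed in, while the arm keeps its last pose, push and grip.
It also fails if it takes over 58 s, if anything falls off the work surface, if the arm or the gripper's body presses on something with over 40 N, if the wrist force passes 120 N, or if a joint passes its speed limit or range.

ROBOT

A 6-joint arm with a two-finger parallel gripper is mounted at the origin on the work surface. World frame = base frame: x ahead of the robot, y to its left, z up, the work surface at z = 0. Lengths are in mm, angles in rad, forces in N, time in s.
With the tool pointing down it reaches from about 375 to 925 mm from the base axis. Payload 5.7 kg.
Tool frame: the origin (TCP) lies on the mounting face of the last link; the fingertips stand manip.tcp_to_tips ahead of it and the grasp point (between the pads) lies 163 mm ahead of it (manip.tcp_to_tips is the distance from the TCP to the fingertips, in mm); z points along the fingers, y is the line along which they close (so a half turn about z gives the same grasp; the last joint's range is limited). The gripper opens to 88 mm and grips with 3 to 60 N. Pads are 20 mm wide; open, the fingers measure 115 mm over their backs; the gripper's body (75 mm by 178 mm) begins 61 mm behind the grasp point.
Start: joints at [1.188, 0.359, 1.51, -0, 1.272, -0.115], TCP at [158.767, 578.6, 404.623] pointing down, gripper open.
Joint ranges: [-2.97, 2.97], [-1.01, 2.36], [0.21, 2.38], [-0.96, 4.11], [0.2, 2.71], [-2.98, 2.98]. Speed limits (rad/s): [2.39, 2.39, 3.14, 3.14, 3.14, 3.14].

INTERFACE

Orientations are given as a unit quaternion [w, x, y, z].
In Python, from station import manip gives the robot as it stands.
- The arm moves only by the tool move_arm, never from a script. Its argument "commands" is a list of rows, each an object with "translation": the shift along the tool's x, y, z in m, a list of three; "spin": the turn about the tool's z in rad. In form: [{"translation": [tx, ty, tz], "spin": spin}, ...]. A call has 1 to 12 rows; each row shifts and turns the commanded pose from where the row before left it, along the tool's axes as they then stand; what a row does not reach is not made up. A row lasts 1/8 s, in which the tool goes at most 62.5 mm and 10.7 degrees, less where a joint would pass 70% of its speed; a pose out of reach is approached as far as the arm can. A call is refused whole if a number of a shift passes 0.0625 or a number of a turn 0.188, either way. A call with a gripper value outside its range is refused whole. "hand" is the finger opening in m, from 0 to 0.0878, set as the call begins (left out, the last holds). The fingers move at their own pace and stop on an object; the grip force is fixed at half the most. Time passes only in rows, so rows that do not move let the fingers close. It gives the time, the measured TCP pose, the force, the opening and the grip force at its end, in the units of the state.
- manip.read_state(): the state, without advancing time (a new reading comes with each control period).
- manip.read_camera(name): name is "scene" or "top" or "wrist"; returns the picture (480x640x3 uint8, red, green, blue); there is no depth.
- manip.camera_model(name): a dict with "vertical_fov" (degrees; the focal length in pixels is half the picture's height over the tangent of half this angle, whatever the lens; pixels are square), "cx", "cy" (the principal point, pixels), "pose" (4x4, takes a point from camera to world coordinates); the wrist camera has in their place "mount" (4x4, takes a point from camera to tool coordinates, whose origin is the TCP and whose axes are the flange's). Camera axes: x right, y down, z forward; pixel columns grow to the right and rows downward; lengths in mm; the calibration is good to about 2 mm. A picture is of the moment at which its call begins: read the wrist's pose just before it. camera_model takes no time and is no camera call.
- manip.job_done(): hands the job in; it is judged then, once.
Trained networks look in the newest picture that a camera, given by its name, has taken for a name from the list of things; names that differ only in an ending like _2 or _b are one class to them, and where a whole thing is asked for, a point or a joint stands for the part that bears it (a point fixed in the world has none). Each returns a list of dicts, best first, with "conf" (0 to 1); they miss things now and then, are a little off and sometimes report something else, mostly with a low value. They report only what shows in the picture. A call takes as long as a camera call.
- manip.look_for(camera, name): "xyz" ([x, y, z] in mm, in the coordinates of the camera as it stood for that picture, good to about 4 mm: the middle of the surface that is visible of it).
- manip.outline_of(camera, name): "mask" (480x640 bool, what is visible of it).
- manip.place_of(camera, name): "xyz" ([x, y, z] in mm, in the coordinates of the camera as it stood for that picture, good to about 4 mm: a listed point, or the origin of a listed thing).
The state is a dict: "t": time; "joints": joint angles; "qd": joint speeds; "effort": joint torques, N m; "tool_pos": TCP position; "orientation": TCP orientation; "force": force on the tool from outside, world axes, zero at the start; "wrist_torque": the same for the moment, N m; "width": finger opening in mm; "gripper_force": force on a finger pad.
Only numpy, scipy, OpenCV 4.12 (cv2) and the standard library are available. Lean on these libraries where they do the work, as an engineer would, in place of code of your own. Each camera call takes 0.05 s, during which the arm holds its last target. There are 200 camera calls.

## Working session

There is one attempt and no reset: what is moved stays moved. The work goes in short steps, Python scripts to look and compute and a tool call to move; the robot and the scene stay as the last step left them, time stands still between calls to the robot, and variables do not carry over. Pictures are saved under pics/ and viewed, at most 10 in all, crops included, and the job is handed in when it is done.

Besides the shell and the picture viewer there is one more tool, called after ">>>" as name([rows], argument=value, ...), one row to a line, values as JSON. move_arm: Moves the arm, as the interface text tells. Its arguments: {"type":"object","properties":{"commands":{"type":"array"},"hand":{"type":"number"}},"required":["commands"]}

```bash
mkdir -p pics
cat > h.py <<'E'
from station import manip
import numpy as np, cv2
from scipy.spatial.transform import Rotation as R
def toolT():
    s=manip.read_state(); q=s["orientation"]; T=np.eye(4)
    T[:3,:3]=R.from_quat([q[1],q[2],q[3],q[0]]).as_matrix(); T[:3,3]=s["tool_pos"]; return T
def campose(c):
    m=manip.camera_model(c)
    return toolT()@np.array(m["mount"]) if c=="wrist" else np.array(m["pose"])
def snap(c,f=None):
    P=campose(c); im=manip.read_camera(c)
    if f: cv2.imwrite("pics/"+f,im[:,:,::-1])
    return P,im
def place(c,n,P,fn="place_of"):
    return [(round(d["conf"],2),np.round((P@np.r_[d["xyz"],1])[:3],1)) for d in getattr(manip,fn)(c,n)[:2]]
def ray(c,P,u,v,z):
    m=manip.camera_model(c); f=240/np.tan(np.radians(m["vertical_fov"])/2)
    d=P[:3,:3]@np.array([(u-m["cx"])/f,(v-m["cy"])/f,1]); return P[:3,3]+d*(z-P[2,3])/d[2]
def proj(c,P,p):
    m=manip.camera_model(c); f=240/np.tan(np.radians(m["vertical_fov"])/2)
    q=np.linalg.inv(P)@np.r_[p,1]; return np.array([m["cx"]+f*q[0]/q[2],m["cy"]+f*q[1]/q[2]])
E
python3 - <<'E'
from h import *
s=manip.read_state(); print(s, manip.tcp_to_tips)
for c in ["top","scene","wrist"]:
    P,im=snap(c,c+"0.png"); print(c,np.round(P[:3,3]),np.round(P[:3,2],2),manip.camera_model(c)["vertical_fov"])
    for n in ["rig","cap_top","plunger","handle","marker","conical_flask","beaker","white_bottle","stopwatch"]:
        print(n,place(c,n,P))
a=[cv2.imread(f"pics/{c}0.png") for c in ["top","scene"]]
E
```

```text
{'t': 0.0, 'joints': array([ 1.18788266e+00,  3.59517081e-01,  1.51142243e+00, -5.49515814e-07,
        1.27251569e+00, -1.15080687e-01]), 'qd': array([-2.49774494e-04, -4.43990565e-05,  4.75430359e-04,  1.04737486e-04,
       -1.46169978e-03,  1.42251687e-03]), 'effort': array([ 8.71443772e-04, -5.15353525e+01, -2.70729858e+01,  6.74238615e-02,
        3.48140812e-02, -1.23946083e-04]), 'tool_pos': array([158.64691068, 578.27436006, 403.80590897]), 'orientation': array([-2.29241338e-04,  1.33516442e-01,  9.91046161e-01, -9.02617864e-04]), 'force': array([0.77211371, 0.18242888, 1.02091275]), 'wrist_torque': array([ 0.01901166, -0.04680478, -0.00825914]), 'gripper_force': 0.0, 'width': 87.64035701217131} 182.0
top [445. -52. 995.] [ 0.16  0.02 -0.99] 57.80885564717847
rig [(0.76, array([ 5.504e+02,  5.030e+01, -3.000e-01]))]
cap_top [(0.59, array([ 603.5, -100.4,  157.6])), (0.4, array([551. ,  61.8,  81.3]))]
plunger []
handle [(0.86, array([511.4, 176.8,  81.2]))]
marker [(0.62, array([551.1,  61.1,  82.8]))]
conical_flask [(0.65, array([745.9, -45.5,   4.8]))]
beaker [(0.74, array([749.8, -47.1,   4.8])), (0.73, array([685. , 141.5,   0. ]))]
white_bottle [(0.74, array([ 6.978e+02, -2.046e+02, -5.000e-01]))]
stopwatch [(0.98, array([637.7, 275.6,  -1.3]))]
scene [1254.  -24. 1033.] [-0.58 -0.   -0.81] 45.473916340808714
rig [(0.92, array([553.2,  52.7,   2.3]))]
cap_top [(0.87, array([599. , -96.6, 156.8]))]
plunger []
handle [(0.71, array([515.4, 174.7,  85.7]))]
marker [(0.46, array([546.7,  69.7,  82.3]))]
conical_flask [(0.81, array([748.7, -47.5,   4.5])), (0.75, array([545. ,  66.7,  84.7]))]
beaker [(0.58, array([688.3, 145.9,   2.3]))]
white_bottle [(0.78, array([ 695.8, -200.7,   -2.4]))]
stopwatch [(0.87, array([637.5, 278.8,   3.2]))]
wrist [ 95. 596. 385.] [ 0.23 -0.07 -0.97] 59.37646913790832
rig []
cap_top []
plunger []
handle []
marker []
conical_flask []
beaker []
white_bottle []
stopwatch []
```

View pics/top0.png

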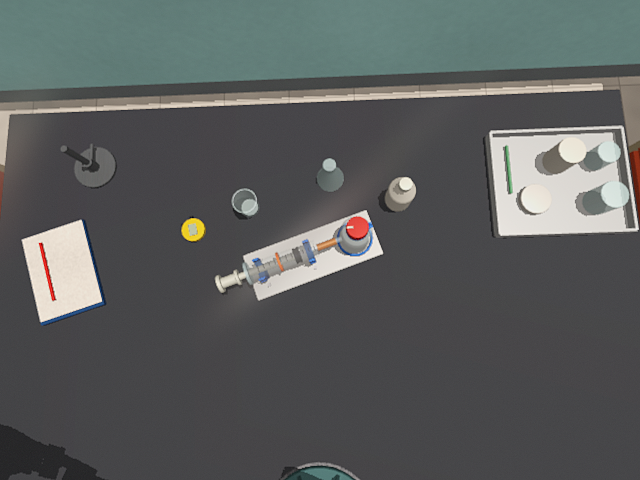

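View pics/scene0.png

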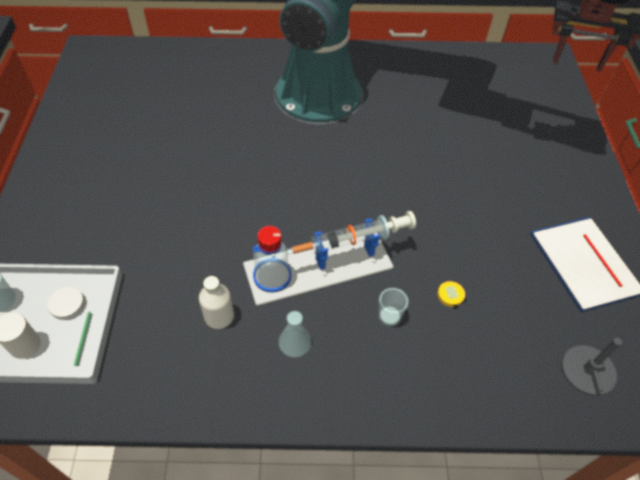

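The top and scene views agree: red cap at about (357,228) in the top view, handle at (222,283), marker at (281,263). Cap is near (601,-98.5), handle near (513,176), 288 mm apart (285 expected), so yaw is about 0.31. Next I move over the cap.

>>> move_arm([
  {"translation": [-0.038, -0.0335, 0], "spin": 0},
  {"translation": [-0.038, -0.0335, 0], "spin": 0},
  {"translation": [-0.038, -0.0335, 0], "spin": 0},
  {"translation": [-0.038, -0.0335, 0], "spin": 0},
  {"translation": [-0.038, -0.0335, 0], "spin": 0},
  {"translation": [-0.038, -0.0335, 0], "spin": 0},
  {"translation": [-0.038, -0.0335, 0], "spin": 0},
  {"translation": [-0.038, -0.0335, 0], "spin": 0},
])

```text
t: 2.5
tool_pos: [381.7, 238.3, 404.9]
orientation: [0.0, 0.133, 0.991, 0.0]
force: [0.1, 0.7, -0.9]
width: 87.8
gripper_force: 0.0
```

>>> move_arm([
  {"translation": [-0.038, -0.0335, 0], "spin": 0},
  {"translation": [-0.038, -0.0335, 0], "spin": 0},
  {"translation": [-0.038, -0.0335, 0], "spin": 0},
  {"translation": [-0.038, -0.0335, 0], "spin": 0},
  {"translation": [-0.038, -0.0335, 0], "spin": 0},
  {"translation": [-0.038, -0.0335, 0], "spin": 0},
  {"translation": [-0.038, -0.0335, 0], "spin": 0},
  {"translation": [-0.038, -0.0335, 0], "spin": 0},
  {"translation": [0, 0, 0], "spin": 0},
  {"translation": [0, 0, 0], "spin": 0},
])

```text
t: 3.75
tool_pos: [602.8, -98.9, 404.3]
orientation: [-0.001, 0.134, 0.991, 0.0]
force: [0.0, 1.0, 0.9]
width: 88.1
gripper_force: 0.0
```

Run:
```python
from h import *
P,im=snap("wrist","w1.png"); s=manip.read_state(); T=toolT()
print(s["t"],s["joints"].round(3),s["tool_pos"].round(1),T[:3,:2].round(3).tolist())
for n in ["cap_top","marker","handle","rig"]: print(n,place("wrist",n,P))
c=place("wrist","cap_top",P)
if c: print(proj("wrist",P,c[0][1]))
# red blob top
hsv=cv2.cvtColor(im,cv2.COLOR_RGB2HSV); 
m=(((hsv[...,0]<8)|(hsv[...,0]>172))&(hsv[...,1]>150)&(hsv[...,2]>80)).astype(np.uint8)
n,l,st,ce=cv2.connectedComponentsWithStats(m); print(st[np.argsort(-st[:,4])[:3]])
```

```text
3.8 [-0.275  0.374  1.486  0.     1.282 -1.578] [602.5 -98.3 404.4] [[-0.964, 0.264], [0.264, 0.964], [0.001, 0.0]]
cap_top [(0.57, array([602.7, -97.7, 156.5]))]
marker [(0.97, array([543.2,  70.3,  83.1]))]
handle []
rig [(0.74, array([549.5,  48.4,  -3.8]))]
[324.75048813 249.4773911 ]
[[     0      0    640    480 302441]
 [   289    204     78     83   4759]]
```

View pics/w1.png

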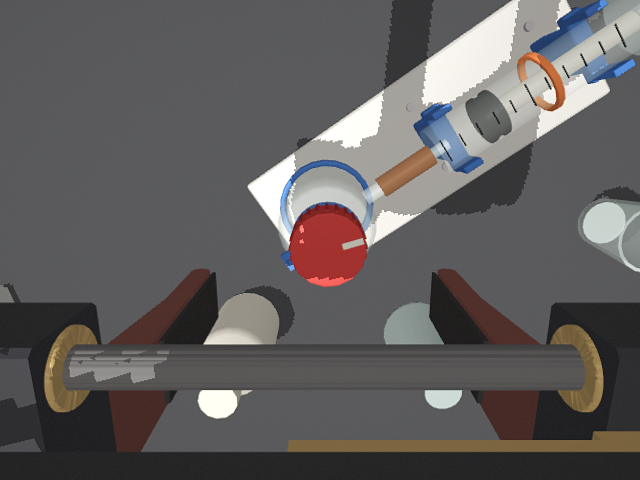

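The cap is centred at about (328,247), with its white line running from (343,246) to (364,241), pointing to world +y. The marker is at (541,82) and the seal at (488,117).

Run:
```python
from h import *
P=campose("wrist"); im=cv2.imread("pics/w1.png")
hsv=cv2.cvtColor(im,cv2.COLOR_BGR2HSV)
w=np.zeros(im.shape[:2],bool); w[215:280,295:366]=True
m=w&(hsv[...,1]<60)&(hsv[...,2]>120)
v,u=np.nonzero(m); sel=(v>225)&(v<262)&(u>335); u,v=u[sel],v[sel]; print(len(u),u.min(),u.max(),v.min(),v.max())
pts=np.array([ray("wrist",P,a,b,157)[:2] for a,b in zip(u,v)])
d=np.linalg.svd(pts-pts.mean(0))[2][0]; c=np.array([602,-98]); 
a=np.arctan2(d[1],d[0])%np.pi; print("mean",pts.mean(0),"line angle",a,"dir from centre",np.arctan2(*(pts.mean(0)-c)[::-1]))
print("px of cap 601.5,-98",proj("wrist",P,[601.5,-98,157]))
# top disc: red pixels front edges -> project centre of widest row
for px in [(289,247),(367,247),(328,287)]: print(px,ray("wrist",P,*px,157).round(1))
# axis from marker & cap
for mk in ([543.2,70.3],[549,65]): 
  e=np.array(mk)-c; print(np.arctan2(-e[0],e[1]),np.hypot(*e)-155)
```

```text
148 342 365 226 248
mean [602.97441484 -79.88947799] line angle 1.965727690566584 dir from centre 1.517044358498299
px of cap 601.5,-98 [322.68477762 247.10094095]
(289, 247) [ 596.4 -116.3  157. ]
(367, 247) [608.1 -73.9 157. ]
(328, 287) [ 625.4 -101.4  157. ]
0.33611891093065005 23.275993897103262
0.31437061457796933 16.400116686074625
```

>>> move_arm([
  {"translation": [0.0006, 0.0022, 0.022], "spin": 0},
  {"translation": [0, 0, 0.022], "spin": 0},
  {"translation": [0, 0, 0.022], "spin": 0},
  {"translation": [0, 0, 0.022], "spin": 0},
  {"translation": [0, 0, 0], "spin": 0},
  {"translation": [0, 0, 0], "spin": 0},
])

```text
t: 4.8
tool_pos: [603.5, -96.7, 317.5]
orientation: [0.0, 0.133, 0.991, -0.0]
force: [-0.4, 0.2, 0.4]
width: 88.0
gripper_force: 0.0
```

>>> move_arm([
  {"translation": [0, 0, 0], "spin": 0},
  {"translation": [0, 0, 0], "spin": 0},
  {"translation": [0, 0, 0], "spin": 0},
  {"translation": [0, 0, 0], "spin": 0},
  {"translation": [0, 0, 0], "spin": 0},
  {"translation": [0, 0, 0], "spin": 0},
], hand=0)

```text
t: 5.55
tool_pos: [603.3, -96.6, 316.7]
orientation: [0.0, 0.134, 0.991, 0.0]
force: [0.2, 2.5, 0.5]
width: 43.1
gripper_force: 30.0
```

>>> move_arm([
  {"translation": [0, 0, 0], "spin": 0.1},
  {"translation": [0, 0, 0.0001], "spin": 0.1},
  {"translation": [0, 0, 0.0001], "spin": 0.1},
  {"translation": [0, 0, 0.0001], "spin": 0.1},
  {"translation": [0, 0, 0.0001], "spin": 0.1},
  {"translation": [0, 0, 0.0001], "spin": 0.1},
  {"translation": [0, 0, 0.0001], "spin": 0.1},
  {"translation": [0, 0, 0.0001], "spin": 0.1},
  {"translation": [0, 0, 0], "spin": 0.1},
  {"translation": [0, 0, 0], "spin": 0.1},
  {"translation": [0, 0, 0], "spin": 0.1},
  {"translation": [0, 0, 0], "spin": 0},
])

```text
t: 7.05
tool_pos: [603.3, -96.6, 316.0]
orientation: [-0.0, 0.632, 0.775, 0.0]
force: [1.1, 3.2, 1.6]
width: 43.5
gripper_force: 30.0
```

Run:
```python
from h import *
s=manip.read_state(); print(s["t"],s["joints"].round(3),s["force"].round(1),s["wrist_torque"].round(3),s["effort"].round(2)); T=toolT(); print(T[:3,:2].round(3).tolist())
```

```text
7.05 [-2.720e-01  4.630e-01  1.583e+00  1.000e-03  1.096e+00 -4.760e-01] [1.1 3.2 1.6] [ 0.4    0.074 -0.096] [ -1.81 -54.06 -23.56  -0.96  -0.14   0.49]
[[-0.202, 0.979], [0.979, 0.202], [0.001, 0.0]]
```

>>> move_arm([
  {"translation": [0, 0, 0], "spin": 0.04},
  {"translation": [0, 0, 0], "spin": 0.04},
  {"translation": [0, 0, 0], "spin": 0.04},
  {"translation": [0, 0, 0], "spin": 0.04},
  {"translation": [0, 0, 0], "spin": 0.04},
  {"translation": [0, 0, 0], "spin": 0},
])

```text
t: 7.8
tool_pos: [603.3, -96.6, 316.0]
orientation: [-0.0, 0.705, 0.709, 0.0]
force: [1.2, 4.2, 1.2]
width: 43.4
gripper_force: 30.0
```

Run:
```python
from h import *
s=manip.read_state(); print(s["t"],s["joints"].round(3),s["force"].round(1),s["wrist_torque"].round(3),s["effort"].round(2)); T=toolT(); print(T[:3,:2].round(3).tolist())
```

```text
7.8 [-0.272  0.463  1.583  0.     1.096 -0.278] [1.2 4.2 1.2] [0.58  0.034 0.492] [ -2.85 -54.36 -23.65  -0.95  -0.11   0.72]
[[-0.006, 1.0], [1.0, 0.006], [0.0, 0.0]]
```

>>> move_arm([
  {"translation": [0, 0, 0], "spin": 0},
  {"translation": [0, 0, 0], "spin": 0},
  {"translation": [0, 0, 0], "spin": 0},
  {"translation": [0, 0, 0], "spin": 0},
  {"translation": [0, 0, 0], "spin": 0},
  {"translation": [0, 0, -0.02], "spin": 0},
  {"translation": [0, 0, -0.03], "spin": 0},
  {"translation": [0, 0, -0.04], "spin": 0},
  {"translation": [0, 0, 0], "spin": 0},
  {"translation": [0, 0, 0], "spin": 0},
], hand=0.0878)

```text
t: 9.05
tool_pos: [603.0, -96.8, 405.5]
orientation: [-0.0, 0.706, 0.708, -0.0]
force: [-0.5, -0.3, -0.2]
width: 87.5
gripper_force: 0.0
```

Run:
```python
from h import *
P,im=snap("wrist","w2.png"); T=toolT()
print(manip.read_state()["t"],T[:3].round(3).tolist())
for n in ["cap_top","marker","handle","rig","plunger"]: print(n,place("wrist",n,P))
c=np.array([602.5,-96.,156]); y=.315
for d in (0,12,22,26): print(proj("wrist",P,c+d*np.array([np.cos(y),np.sin(y),0])).round(),proj("wrist",P,c-[0,0,32]+d*np.array([np.cos(y),np.sin(y),0])).round())
```

```text
9.1 [[-0.003, 1.0, -0.002, 602.76], [1.0, 0.003, 0.0, -96.766], [0.0, -0.002, -1.0, 404.901]]
cap_top [(0.83, array([604.8, -98.4, 157.9]))]
marker []
handle [(0.16, array([606.4, -99.5, 157.8]))]
rig [(0.76, array([551.1,  49.8,  -0.7]))]
plunger []
[323. 248.] [323. 234.]
[343. 242.] [341. 229.]
[360. 236.] [355. 224.]
[366. 234.] [361. 222.]
```

View pics/w2.png

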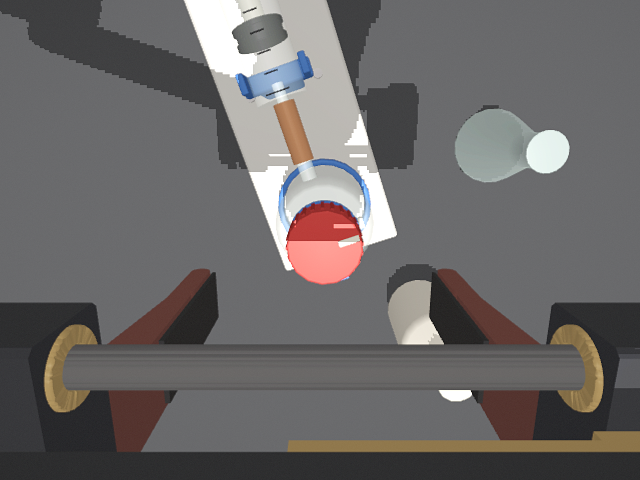

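The line now runs from (340,244) to (360,237), along rig +x as predicted, so the cap is home and released. Next is the handle.

>>> move_arm([
  {"translation": [0, 0, 0], "spin": -0.156},
  {"translation": [0, 0, 0], "spin": -0.156},
  {"translation": [0.0475, 0, 0], "spin": 0},
  {"translation": [0.0475, 0, 0], "spin": 0},
  {"translation": [0.0475, 0, 0], "spin": 0},
  {"translation": [0.0475, 0, 0], "spin": 0},
  {"translation": [0.0475, 0, 0], "spin": 0},
  {"translation": [0.0475, 0, 0], "spin": 0},
  {"translation": [0, 0, 0], "spin": 0},
  {"translation": [0, 0, 0], "spin": 0},
])

```text
t: 10.6
tool_pos: [515.1, 173.9, 405.7]
orientation: [0.0, 0.587, 0.809, -0.0]
force: [-0.4, -0.0, -0.4]
width: 87.9
gripper_force: 0.0
```

Run:
```python
from h import *
P,im=snap("wrist","w3.png"); T=toolT()
s=manip.read_state();print(s["t"],s["joints"].round(2),T[:3].round(3).tolist())
for n in ["marker","handle","rig","plunger"]: print(n,place("wrist",n,P))
for y in (.30,.315,.33): print([proj("wrist",P,[603-np.sin(y)*d,-97+np.cos(y)*d,85]).round().tolist() for d in (133,240,285,311)])
P,im=snap("top"); print([place("top",n,P) for n in ["marker","handle","rig"]])
P,im=snap("scene"); print([place("scene",n,P) for n in ["marker","handle","rig","plunger"]])
```

```text
10.65 [ 0.2   0.28  1.63 -0.    1.23 -0.12] [[-0.31, 0.951, -0.0, 515.302], [0.951, 0.31, -0.001, 173.456], [-0.001, -0.0, -1.0, 405.765]]
marker []
handle []
rig [(0.59, array([5.514e+02, 4.960e+01, 4.000e-01]))]
plunger []
[[325.0, 403.0], [328.0, 280.0], [329.0, 222.0], [329.0, 186.0]]
[[323.0, 403.0], [323.0, 280.0], [323.0, 222.0], [323.0, 186.0]]
[[321.0, 403.0], [318.0, 280.0], [317.0, 222.0], [316.0, 186.0]]
[[(0.49, array([549.5,  66.4,  81.6]))], [(0.91, array([512.9, 173. ,  84.6]))], [(0.9, array([550. ,  49.4,  -2. ])), (0.23, array([602. , -99.7, 153.7]))]]
[[(0.54, array([544. ,  69.5,  84.6]))], [(0.77, array([514.2, 173.5,  86.5]))], [(0.75, array([554.8,  52.8,   5.1]))], []]
```

View pics/w3.png

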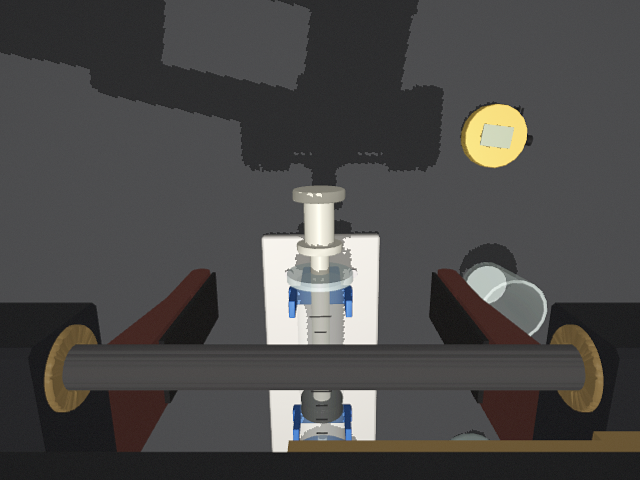

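The handle waist is centred at about (319,223), rows 203–243, which matches the prediction of (323,222) apart from about 2.5 mm sideways. Next I descend and grip.

>>> move_arm([
  {"translation": [0, -0.0025, 0.02], "spin": 0},
  {"translation": [0, 0, 0.03], "spin": 0},
  {"translation": [0, 0, 0.03], "spin": 0},
  {"translation": [0, 0, 0.03], "spin": 0},
  {"translation": [0, 0, 0.027], "spin": 0},
  {"translation": [0, 0, 0.02], "spin": 0},
  {"translation": [0, 0, 0], "spin": 0},
  {"translation": [0, 0, 0], "spin": 0},
])

```text
t: 12.3
tool_pos: [513.0, 173.4, 249.6]
orientation: [0.0, 0.587, 0.809, 0.0]
force: [0.7, 0.2, -0.1]
width: 88.1
gripper_force: 0.0
```

>>> move_arm([
  {"translation": [0, 0, 0], "spin": 0},
  {"translation": [0, 0, 0], "spin": 0},
  {"translation": [0, 0, 0], "spin": 0},
  {"translation": [0, 0, 0], "spin": 0},
  {"translation": [0, 0, 0], "spin": 0},
  {"translation": [0, 0, 0], "spin": 0},
  {"translation": [0, 0, 0], "spin": 0},
], hand=0)

```text
t: 13.18
tool_pos: [512.0, 173.1, 248.7]
orientation: [-0.001, 0.587, 0.809, -0.001]
force: [-3.7, -2.1, 4.5]
width: 21.4
gripper_force: 29.0
```

Run:
```python
from h import *
ims=[]
for c in ("top","scene"):
    P,im=snap(c); print(place(c,"marker",P),place(c,"plunger",P))
    u,v=proj(c,P,[552,60,85]).astype(int)
    print(c,u,v); ims.append(cv2.resize(im[v-40:v+40,u-50:u+50],(400,320),interpolation=cv2.INTER_CUBIC))
cv2.imwrite("pics/c4.png",np.hstack(ims)[:,:,::-1]); print(manip.read_state()["t"],manip.read_state()["tool_pos"])
```

```text
[(0.59, array([686.6, 143.9,   1. ])), (0.44, array([547.9,  64.2,  81. ]))] []
top 281 258
[(0.59, array([544.6,  64.7,  81.4]))] []
scene 347 237
13.475 [512.03449259 173.17880875 248.81758616]
```

View pics/c4.png

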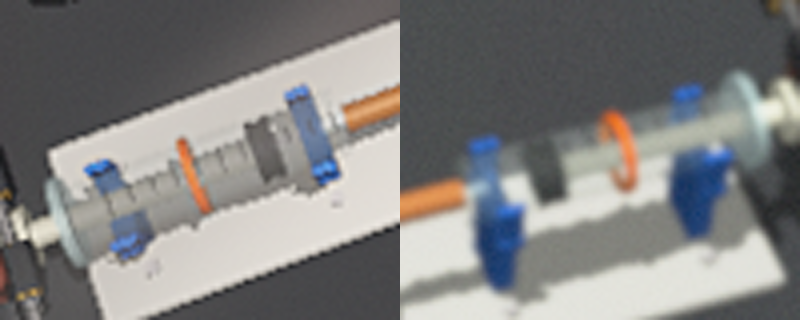

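Seal and ring are clear in both crops: in the top crop the seal is at (266,150) and the ring at (194,175); in the scene crop, (548,170) and (622,150).

Run:
```python
from h import *
y=.312; ey=np.array([-np.sin(y),np.cos(y)]); o=np.array([603,-97])+155*ey; ex=np.array([np.cos(y),np.sin(y)])
def rep(c,P,a,b):
    A,B=[ray(c,P,*q,85)[:2]-o for q in (a,b)]; print(c,"seal y %.1f x %.1f  ring y %.1f x %.1f  d %.1f"%(A@ey,A@ex,B@ey,B@ex,(B-A)@ey))
rep("top",campose("top"),(231+266/4,218+150/4),(231+194/4,218+175/4))
rep("scene",campose("scene"),(297+148/4,197+170/4),(297+222/4,197+150/4))
m=np.array(manip.camera_model("wrist")["mount"])
T=np.eye(4);T[:3,:3]=np.array([[-.964,.264,0],[.264,.964,0],[0,0,-1]]);T[:3,3]=[602.5,-98.3,404.4]
rep("wrist",T@m,(488,117),(541,82))
```

```text
top seal y -23.8 x -5.0  ring y 16.3 x -4.7  d 40.1
scene seal y -18.7 x -3.6  ring y 22.0 x -4.8  d 40.7
wrist seal y -20.8 x -0.8  ring y 19.6 x -1.4  d 40.4
```

>>> move_arm([
  {"translation": [0.002, 0, 0], "spin": 0},
  {"translation": [0.004, 0, 0], "spin": 0},
  {"translation": [0.004, 0, 0], "spin": 0},
  {"translation": [0.004, 0, 0], "spin": 0},
  {"translation": [0.005, 0, 0], "spin": 0},
  {"translation": [0.005, 0, 0], "spin": 0},
  {"translation": [0.005, 0, 0], "spin": 0},
  {"translation": [0.005, 0, 0], "spin": 0},
  {"translation": [0.004, 0, 0], "spin": 0},
  {"translation": [0.002, 0, 0], "spin": 0},
  {"translation": [0, 0, 0], "spin": 0},
  {"translation": [0, 0, 0], "spin": 0},
])

```text
t: 14.98
tool_pos: [499.6, 210.4, 248.8]
orientation: [0.0, 0.587, 0.81, -0.002]
force: [-3.1, -8.8, 3.7]
width: 21.2
gripper_force: 30.0
```

Run:
```python
from h import *
ims=[]
for c in ("top","scene"):
    P,im=snap(c)
    u,v=proj(c,P,[552,60,85]).astype(int)
    ims.append(cv2.resize(im[v-30:v+30,u-40:u+40],(400,300),interpolation=cv2.INTER_CUBIC))
cv2.imwrite("pics/c5.png",np.hstack(ims)[:,:,::-1])
s=manip.read_state(); print(s["t"],s["tool_pos"],s["width"],s["force"])
```

```text
15.075 [499.59759995 210.35231968 248.78650423] 21.11352002388573 [-3.30170088 -9.07197267  4.26073127]
```

View pics/c5.png

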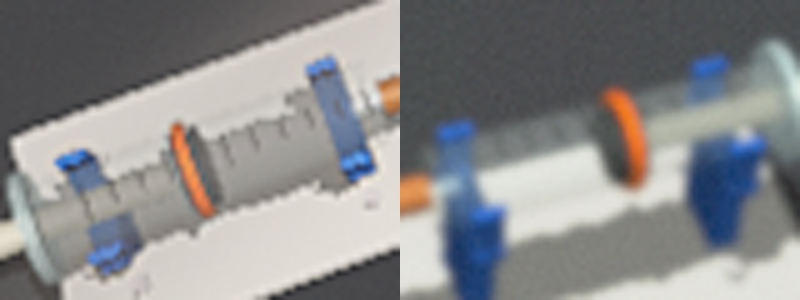

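The seal shows mostly on the bottle side of the ring in both crops, with the ring at about (195,170) and (624,138). It looks a few mm short, so I'll quantify it with a geometric comparison.

```bash
cat > seal.py <<'E'
from h import *
y=.312; ey=np.array([-np.sin(y),np.cos(y),0]); ex=np.array([np.cos(y),np.sin(y),0]); o=np.array([603,-97,0])+155*ey
t=np.linspace(0,2*np.pi,200)
def cyl(r,c,h): return np.concatenate([o+85*np.array([0,0,1])+r*np.outer(np.cos(t),ex)+r*np.outer(np.sin(t),[0,0,1])+(c+d)*ey for d in (-h,h)])
def rig(c,P,px): return np.array([[ (q-o)@ex,(q-o)@ey] for q in (ray(c,P,*p,85) for p in px)])
for c in ("top","scene"):
    P,im=snap(c); hsv=cv2.cvtColor(im,cv2.COLOR_RGB2HSV).astype(int)
    v,u=np.mgrid[:480,:640]; px=np.c_[u.ravel(),v.ravel()]
    near=np.linalg.norm(px-proj(c,P,o+20*ey+[0,0,85]),axis=1)<30; px=px[near]; H=hsv.reshape(-1,3)[near]
    g=rig(c,P,px)
    org=(H[:,0]<20)&(H[:,1]>130)&(H[:,2]>100)&(abs(g[:,1]-20)<15)
    def outl(r,s,h):
        return rig(c,P,[proj(c,P,p) for p in cyl(r,s,h)])
    M=outl(21.5,20,2.5); G=g[org]; 
    ctr=(M.min(0)+M.max(0))/2; oc=(G.min(0)+G.max(0))/2; ring=20+(oc-ctr)[1]; dx=(oc-ctr)[0]
    print(c,"orange",G.min(0).round(1),G.max(0).round(1),"model@20",M.min(0).round(1),M.max(0).round(1),"ring y %.1f dx %.1f"%(ring,dx))
    S=outl(17,ring,6.5); print(" seal model if aligned: min y %.1f max y %.1f"%(S[:,1].min(),S[:,1].max()))
    # brightness profiles along y for strips of x
    line=[]
    for x in (-8,-4,0,4,8):
        row=[]
        for yy in np.arange(ring-18,ring+14,1.):
            q=proj(c,P,o+ex*(x+dx)+ey*yy+[0,0,85]).astype(np.float32)
            p=cv2.getRectSubPix(im,(1,1),(float(q[0]),float(q[1])))[0,0]; row.append(f"{int(p[2])}"+("*" if int(p[0])-int(p[2])>60 else ""))
        print(" x",x,"from %.0f:"%(ring-18)," ".join(row))
s=manip.read_state(); print(s["t"],s["tool_pos"].round(1))
E
python3 seal.py
```

```text
Traceback (most recent call last):
  File "seal.py", line 14, in <module>
    M=outl(21.5,20,2.5); G=g[org];
  File "seal.py", line 13, in outl
    return rig(c,P,[proj(c,P,p) for p in cyl(r,s,h)])
                    ~~~~^^^^^^^
  File "h.py", line 20, in proj
    m=manip.camera_model(c); f=240/np.tan(np.radians(m["vertical_fov"])/2)
ValueError: time passes only in moves, steps and waits
```

```bash
sed -i 's/^def toolT/import functools\ncm=functools.lru_cache(None)(lambda c: manip.camera_model(c))\ndef toolT/; s/m=manip.camera_model(c)/m=cm(c)/' h.py; sed -i 's/^def toolT/def toolT/' h.py; python3 seal.py
```

```text
top orange [-23.7  14.9] [15.5 21.4] model@20 [-21.7  15.6] [21.8 24.6] ring y 18.0 dx -4.2
 seal model if aligned: min y 10.2 max y 26.2
 x -8 from 0: 153 153 153 152 153 154 154 145 127 111 103 98 100 101 99 95* 89* 84* 81* 82* 83* 92* 102 122 141 149 151 152 150 148 148 149
 x -4 from 0: 148 147 151 155 156 158 154 145 131 117 107 105 104 106 107 101 93* 88* 83* 83* 87* 94* 106 120 136 149 152 154 154 153 152 152
 x 0 from 0: 148 143 145 153 159 162 165 153 138 124 113 108 109 110 108 104 96* 88* 84* 82* 84* 92* 105 128 149 143 135 144 153 159 163 164
 x 4 from 0: 132 134 141 149 156 160 157 151 134 117 111 108 107 106 105 100 95* 91* 86* 85* 86* 92* 102 115 130 138 135 135 143 152 155 155
 x 8 from 0: 135 124 135 143 145 151 152 145 134 119 106 102 100 100 100 97 92* 87* 83* 79* 82* 85* 99 117 130 135 136 137 141 158 171 169
scene orange [-30.9  15.6] [16.5 28.9] model@20 [-26.3  10.8] [25.6 29.7] ring y 22.1 dx -6.9
 seal model if aligned: min y 10.3 max y 34.3
 x -8 from 4: 122 118 112 105 98 92 89 87 85 84 83 82 80 77 74 72 69 61* 53* 45* 39* 41* 51* 63* 80* 95* 104* 112 118 123 127 130
 x -4 from 4: 132 126 118 111 103 96 89 87 85 83 83 82 80 78 77 74 69* 63* 55* 47* 45* 44* 58* 76* 93* 109* 124 134 144 149 155 156
 x 0 from 4: 176 166 155 140 125 110 98 89 85 82 83 84 82 80 78 76 70* 63* 56* 50* 48* 56* 66* 85* 105* 122* 139 151 159 165 168 170
 x 4 from 4: 208 199 182 164 140 117 100 86 80 78 76 75 75 74 73 68 64* 56* 47* 45* 46* 56* 75* 95* 115* 134 146 159 163 167 169 169
 x 8 from 4: 208 195 178 155 131 110 90 83 76 75 75 74 72 71 68 64* 53* 43* 41* 39* 54* 69* 89* 110* 127 144 157 164 169 170 170 171
15.225 [499.6 210.3 248.8]
```

Accounting for perspective, top gives a seal-minus-ring offset of about −0.2 mm and scene about 0. The original gap was about 40.4 mm and I've drawn 39.2, so I'll add 0.5 mm and hold.

>>> move_arm([
  {"translation": [0.0005, 0, 0], "spin": 0},
  {"translation": [0, 0, 0], "spin": 0},
  {"translation": [0, 0, 0], "spin": 0},
  {"translation": [0, 0, 0], "spin": 0},
  {"translation": [0, 0, 0], "spin": 0},
  {"translation": [0, 0, 0], "spin": 0},
  {"translation": [0, 0, 0], "spin": 0},
  {"translation": [0, 0, 0], "spin": 0},
  {"translation": [0, 0, 0], "spin": 0},
  {"translation": [0, 0, 0], "spin": 0},
  {"translation": [0, 0, 0], "spin": 0},
  {"translation": [0, 0, 0], "spin": 0},
])

```text
t: 16.73
tool_pos: [499.5, 210.7, 248.8]
orientation: [0.0, 0.587, 0.81, -0.002]
force: [-3.2, -9.2, 3.7]
width: 21.6
gripper_force: 30.0
```

>>> move_arm([
  {"translation": [0, 0, 0], "spin": 0},
  {"translation": [0, 0, 0], "spin": 0},
  {"translation": [0, 0, 0], "spin": 0},
  {"translation": [0, 0, 0], "spin": 0},
  {"translation": [0, 0, 0], "spin": 0},
  {"translation": [0, 0, 0], "spin": 0},
  {"translation": [0, 0, 0], "spin": 0},
  {"translation": [0, 0, 0], "spin": 0},
  {"translation": [0, 0, 0], "spin": 0},
  {"translation": [0, 0, 0], "spin": 0},
  {"translation": [0, 0, 0], "spin": 0},
  {"translation": [0, 0, 0], "spin": 0},
])

```text
t: 18.23
tool_pos: [499.5, 210.7, 248.8]
orientation: [0.0, 0.587, 0.81, -0.002]
force: [-3.0, -9.5, 3.4]
width: 21.3
gripper_force: 30.0
```

>>> move_arm([
  {"translation": [0, 0, 0], "spin": 0},
  {"translation": [0, 0, 0], "spin": 0},
  {"translation": [0, 0, 0], "spin": 0},
  {"translation": [0, 0, 0], "spin": 0},
  {"translation": [0, 0, 0], "spin": 0},
  {"translation": [0, 0, 0], "spin": 0},
  {"translation": [0, 0, 0], "spin": 0},
  {"translation": [0, 0, 0], "spin": 0},
])

```text
t: 19.23
tool_pos: [499.5, 210.7, 248.8]
orientation: [0.0, 0.587, 0.81, -0.002]
force: [-3.8, -9.1, 4.3]
width: 21.0
gripper_force: 30.0
```

```bash
python3 seal.py | grep -E "ring|x 0|^[0-9]"
```

```text
top orange [-23.   15.5] [15.5 21.4] model@20 [-21.7  15.6] [21.8 24.6] ring y 18.4 dx -3.8
 x 0 from 0: 146 140 147 155 160 162 160 147 133 121 110 108 108 108 107 102 94* 88* 84* 81* 86* 93* 109 129 137 133 134 147 158 161 164 164
scene orange [-30.9  15.6] [16.5 28.9] model@20 [-26.3  10.8] [25.6 29.7] ring y 22.1 dx -6.9
 x 0 from 4: 178 169 160 147 132 118 104 94 88 84 83 82 81 81 79 75 70* 63* 56* 48* 44* 52* 61* 82* 104* 122* 138 150 158 164 167 169
19.325 [499.5 210.7 248.8]
```

Seal and ring stay aligned, the ring has not shifted, and the handle has been held steady for over 3 s.

```bash
python3 -c "
from station import manip
print(manip.job_done())"
```

```text
the job is handed in; nothing more can be done
None
```

The job is handed in: the cap is screwed home and released, and the plunger is drawn about 40 mm and still held after more than 3 s, with the ring measured about 1 to 2 mm from the seal's centre (4 mm allowed).

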